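# Eject the checked controller from its test nest

### The arm

A 6-joint arm with a two-finger parallel gripper is mounted at the origin on a cart in front of the work surface, level with it; the furniture and walls round the work are solid. World frame = base frame: x ahead of the robot, y to its left, z up, the work surface at z = 0. Lengths are in mm, angles in rad, forces in N, time in s.
With the tool pointing down it reaches from about 275 to 1000 mm from the base axis. Payload 8.4 kg.
Tool frame: the origin (TCP) lies at the very end of the fingers, on their centre line; the grasp point (between the pads) lies 19 mm behind it (r.pinch_z is the distance from the TCP to the grasp point, in mm); z points along the fingers, y is the line along which they close (so a half turn about z gives the same grasp; the last joint's range is limited). The gripper opens to 85 mm and grips with 20 to 120 N. Pads are 22 mm wide; open, the fingers measure 114 mm over their backs; the gripper's body (76 mm by 85 mm) begins 54 mm behind the grasp point. The pads swing forward as they close: fully open they stand 13 mm farther back than shut.
Start: joints at [1.164, 0.353, 1.633, -0, 1.155, -0.002], TCP at [246.146, 574.491, 231.281] pointing down, gripper open.
Joint ranges: [-2.63, 2.63], [-0.92, 2.1], [0.06, 2.66], [-1.3, 4.44], [0, 2.69], [-3.02, 3.02]. Speed limits (rad/s): [2.22, 2.22, 2.79, 3.14, 3.14, 3.14].

### API

Orientations are given as [roll, pitch, yaw] about the fixed x, y, z axes, in that order (R = Rz(yaw) Ry(pitch) Rx(roll)).
In Python, from rig import r gives the robot as it stands.
- The arm moves only by the tool carry_out, never from a script. Its argument "series" is a list of rows, each a list of 7 numbers: the turn, a rotation vector about the tool's x, y, z as a fraction of full scale, then the shift along the tool's x, y, z as a fraction of full scale, then the gripper command: -1 is fully open, 1 is shut, values between are in proportion. A call has 1 to 8 rows; each row is the pose to reach, as a shift and turn from the pose commanded when the call began, along the tool's axes at that moment, turning the shorter way round; what a row does not reach only later rows make up. Full scale, the value 1, is 0.25 m for a shift and pi rad for a turn. A row lasts 1/8 s, in which the tool goes at most 62.5 mm and 10.7 degrees, less where a joint would pass 70% of its speed; a pose out of reach is approached as far as the arm can. A call with a number of a shift or a turn outside -1 to 1 is refused whole. A call with a gripper value outside its range is refused whole. The fingers move at their own pace and stop on an object; "force" is the grip in N (left out, the last holds). Time passes only in rows, so rows that repeat a pose let the fingers close. It gives the time, the measured TCP pose, the force, the opening and the grip force at its end, in the units of the state.
- r.sense(): the state, without advancing time (a new reading comes with each control period).
- r.grab_frame(name): name is "scene" or "top" or "wrist"; returns the picture (384x512x3 uint8, red, green, blue); there is no depth.
- r.get_calibration(name): a dict with "K" (3x3 intrinsics, pixels), "pose" (4x4, takes a point from camera to world coordinates). Camera axes: x right, y up, looking along -z (the intrinsics and any distortion apply to the point x, -y, -z); pixel columns grow to the right and rows downward; lengths in mm; the calibration is good to about 2 mm. A picture is of the moment at which its call begins: read the wrist's pose just before it. get_calibration takes no time and is no camera call; for the wrist camera it gives the pose at the moment of the call.
- r.sign_off(): hands the job in; it is judged then, once.
Trained networks look in the newest picture that a camera, given by its name, has taken for a name from the list of things; names that differ only in an ending like _2 or _b are one class to them, and where a whole thing is asked for, a point or a joint stands for the part that bears it (a point fixed in the world has none). Each returns a list of dicts, best first, with "score" (0 to 1); they miss things now and then, are a little off and sometimes report something else, mostly with a low value. They report only what shows in the picture. A call takes as long as a camera call.
- r.silhouettes(camera, label): "region" (384x512 bool, what is visible of it) and "position" ([row, column] in pixels, amid what is visible of it).
The state is a dict: "clock": time; "qpos": joint angles; "qvel": joint speeds; "joint_efforts": joint torques, N m; "eef_pos": TCP position; "tcp_rot": TCP orientation; "contact_force": force on the tool from outside, world axes, zero at the start; "wrist_torque": the same for the moment, N m; "opening": opening from 0.0 (shut) to 1.0 (fully open); "grasp_force": force on a finger pad.
Only numpy, scipy, OpenCV 4.12 (cv2) and the standard library are available. Lean on these libraries where they do the work, as an engineer would, in place of code of your own. Each camera call takes 0.05 s, during which the arm holds its last target. There are 200 camera calls.

### The job

One of the two controller test nests on the bench still holds a panel controller; the other is empty. Take the loaded nest's ejector slide by its upright handle and slide it all the way to its end stop, so that the controller is pushed out onto the outfeed, then let go there so that the slide snaps back home on its own spring. Do not touch the controller itself with the gripper, and leave the empty nest's slide alone.

Things in the scene. Friction and masses are not known exactly. Their poses are not given: they have to be found in the camera images.
- nest: Loaded test nest, fixed: pale aluminium plate 110 (x) x 260 (y) x 10 mm. Origin: centre of its underside; z up, y along the lane from ejector to outfeed (roughly to the robot's left). Lane 53 mm wide, floor at z 10 mm, grey cheeks y -45..40 mm, 41 mm high; then outfeed with 17 mm high rails to a lip at y 124 mm. A twin nest without controller stands beside it; sides vary.
- ejector (a joint): Loaded nest's slide, m: 0 home, 0.060 end stop, along nest +y. Spring pulls it home: 5 N at home, 9.5 N at the end, plus up to 1.5 N for the load; let go, it is home in 0.2 s. Handle: upright black block 24 (x) x 14 (y) mm, z 64 to 100 mm, centred at nest x 0, y -95 mm at home (-35 mm at the end), on a carriage 46 x 34 mm, top at z 55 mm. Pad that pushes the load: 42 mm ahead of handle centre.
- controller: Black panel controller in the loaded nest: 48 mm wide and high, 87 mm long along the lane, about 0.14 kg, loose. Origin: middle of its underside; its x axis points along nest +y; its pushed face is 44 mm behind the origin. At the start the origin is within 5 mm of the nest's centre, a few mm clear of the ejector pad; a full stroke leaves it at about nest y +52 mm.
- spare_ejector (a joint): Slide of the empty twin nest, m, of the same kind: 0 at home, 0.060 at its end. It must stay at home. Behind both nests, from about 0.68 m ahead of the robot base on, stand the posts of a shelf: do not swing the arm through them.

How it is judged:
By the outcome, as a careful person would: the job done as asked, in the order asked, and still so for the second after the job is handed in, with the robot touching nothing.
It also fails if it takes over 35 s, if anything falls off the work surface, if the arm or the gripper's body presses on something with over 40 N, if the wrist force passes 120 N, or if a joint passes its speed limit or range.

## Working session

There is one attempt and no reset: what is moved stays moved. The work goes in short steps, Python scripts to look and compute and a tool call to move; the robot and the scene stay as the last step left them, time stands still between calls to the robot, and variables do not carry over. Pictures are saved under pics/ and viewed, at most 10 in all, crops included, and the job is handed in when it is done.

Besides the shell and the picture viewer there is one more tool, called after ">>>" by a JSON object that holds its "api" and its "payload", one argument or row to a line. carry_out: Moves the arm, as the interface text tells. Its arguments: {"type":"object","properties":{"series":{"type":"array"},"force":{"type":"number"}},"required":["series"]}

```bash
mkdir -p pics; python3 - <<'E'
from rig import r
import cv2,numpy as np
s=r.sense();print(s['clock'],s['eef_pos'],s['tcp_rot'])
ims=[]
for c in("scene","top"):
    im=r.grab_frame(c).copy();k=r.get_calibration(c);print(c,k['K'],k['pose'].round(3) if hasattr(k['pose'],'round') else k['pose'])
    cv2.imwrite(f'pics/{c}0.png',im[:,:,::-1])
    for l in('nest','ejector','controller','spare_ejector'):
        for d in r.silhouettes(c,l):
            m=np.array(d['region']);ys,xs=np.nonzero(m)
            print(c,l,round(d['score'],2),np.round(d['position']),m.sum(),(xs.min(),xs.max(),ys.min(),ys.max()) if m.any() else'')
E
```

```text
0.0 [245.93760412 574.03974646 230.53548048] [-3.14016498e+00 -2.33103789e-05  2.73675916e+00]
scene [[402.04374753   0.         256.41445621]
 [  0.         402.04374753 187.98139755]
 [  0.           0.           1.        ]] [[ 7.35000e-01  3.59000e-01 -5.75000e-01 -1.31630e+01]
 [-6.78000e-01  3.74000e-01 -6.33000e-01 -6.34719e+02]
 [-1.20000e-02  8.55000e-01  5.18000e-01  4.98085e+02]
 [ 0.00000e+00  0.00000e+00  0.00000e+00  1.00000e+00]]
scene nest 0.57 [168. 181.] 2110 (np.int64(135), np.int64(218), np.int64(139), np.int64(190))
scene ejector 0.87 [163. 187.] 782 (np.int64(176), np.int64(209), np.int64(141), np.int64(179))
scene controller 0.67 [152. 171.] 380 (np.int64(160), np.int64(184), np.int64(140), np.int64(167))
scene spare_ejector 0.72 [232. 317.] 1288 (np.int64(299), np.int64(343), np.int64(205), np.int64(253))
top [[387.04680432   0.         259.23639418]
 [  0.         387.04680432 182.91360185]
 [  0.           0.           1.        ]] [[ 2.600000e-02  9.920000e-01 -1.240000e-01  3.863120e+02]
 [-1.000000e+00  2.600000e-02 -2.000000e-03 -7.566100e+01]
 [ 2.000000e-03  1.240000e-01  9.920000e-01  1.073177e+03]
 [ 0.000000e+00  0.000000e+00  0.000000e+00  1.000000e+00]]
top nest 0.75 [208. 156.] 3225 (np.int64(106), np.int64(204), np.int64(177), np.int64(225))
top ejector 0.97 [202. 188.] 453 (np.int64(171), np.int64(196), np.int64(185), np.int64(212))
top controller 0.61 [200. 154.] 621 (np.int64(136), np.int64(172), np.int64(190), np.int64(210))
top spare_ejector 0.74 [200. 335.] 477 (np.int64(318), np.int64(343), np.int64(181), np.int64(211))
```

View pics/scene0.png

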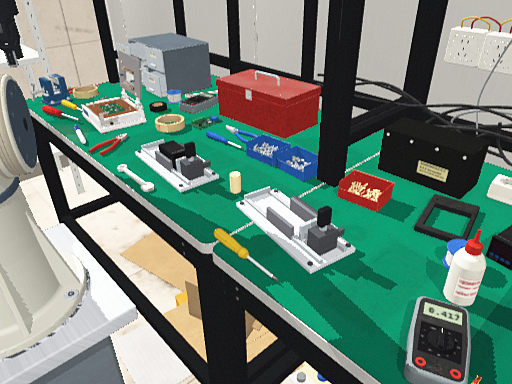

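View pics/top0.png

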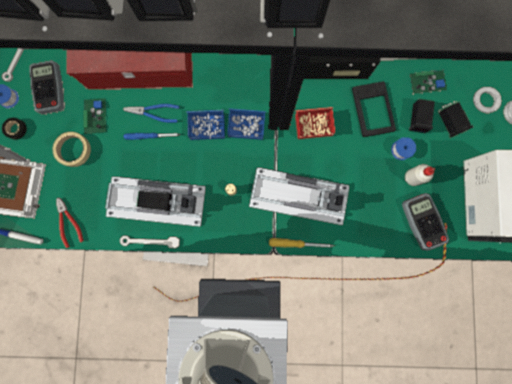

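The loaded nest is the left one: top picture, plate about (106–206, 177–225), handle near (187,202). The empty one is at about (300,196), with its handle near (335,200).

```bash
cat > h.py <<'E'
from rig import r
import cv2,numpy as np
from scipy.spatial.transform import Rotation as Ro
def ray(c,px,z,k=None):
    k=k or r.get_calibration(c);K=np.array(k['K']);P=np.array(k['pose'])
    px=np.atleast_2d(px).astype(float)
    d=np.c_[(px[:,0]-K[0,2])/K[0,0],-(px[:,1]-K[1,2])/K[1,1],-np.ones(len(px))]@P[:3,:3].T
    o=P[:3,3];return o+d*((z-o[2])/d[:,2])[:,None]
def proj(c,X,k=None):
    k=k or r.get_calibration(c);K=np.array(k['K']);P=np.array(k['pose'])
    p=(np.atleast_2d(X)-P[:3,3])@P[:3,:3]
    return np.c_[K[0,0]*p[:,0]/-p[:,2]+K[0,2],K[1,1]*-p[:,1]/-p[:,2]+K[1,2]]
E
python3 - <<'E'
from h import *
im=cv2.imread('pics/top0.png')
hsv=cv2.cvtColor(im,cv2.COLOR_BGR2HSV)
m=((hsv[...,1]<60)&(hsv[...,2]>110)).astype(np.uint8);w=np.zeros_like(m);w[165:235,98:214]=m[165:235,98:214]
n,l,st,_=cv2.connectedComponentsWithStats(w);i=1+st[1:,4].argmax()
pts=np.argwhere(l==i)[:,::-1].astype(np.float32)
X=ray('top',pts,10)[:,:2].astype(np.float32)
rc=cv2.minAreaRect(X);print(rc,cv2.boxPoints(rc).round(0).tolist())
cv2.imwrite('pics/c.png',cv2.resize(im[165:235,95:215],None,fx=6,fy=6,interpolation=cv2.INTER_CUBIC))
d=r.silhouettes('top','ejector')
for z in(55,100):print(ray('top',[[188,202]],z))
k=r.get_calibration('wrist');T=np.eye(4);s=r.sense()
T[:3,:3]=Ro.from_euler('xyz',s['tcp_rot']).as_matrix();T[:3,3]=s['eef_pos']
print(np.array(k['K']).round(1),(np.linalg.inv(T)@np.array(k['pose'])).round(3))
E
```

```text
((462.28460693359375, 212.201171875), (266.9474182128906, 112.68775177001953), 85.48052215576172) [[396.0, 84.0], [508.0, 75.0], [529.0, 341.0], [417.0, 350.0]]
[[457.67326381 112.21006104  55.        ]]
[[454.5193576 103.9067798 100.       ]]
[[272.4   0.  255.6]
 [  0.  272.4 189.5]
 [  0.    0.    1. ]] [[-0.00000e+00  9.46000e-01  3.24000e-01  8.23100e+01]
 [ 1.00000e+00 -0.00000e+00  1.00000e-03  2.31000e-01]
 [ 1.00000e-03  3.24000e-01 -9.46000e-01 -1.42519e+02]
 [ 0.00000e+00  0.00000e+00  0.00000e+00  1.00000e+00]]
```

View pics/c.png

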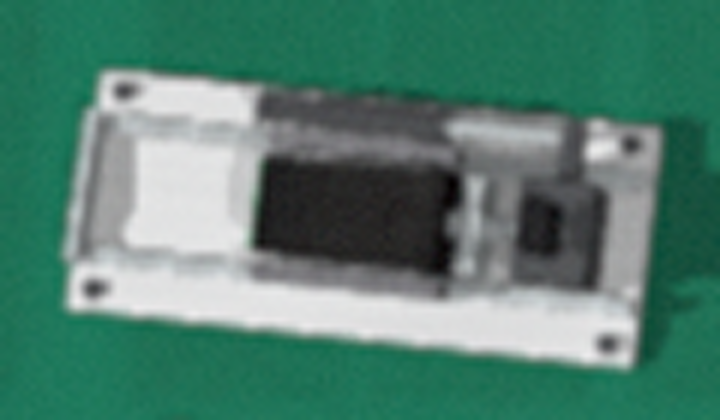

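The enlarged crop shows the black controller at the middle of the plate, with the handle top at about crop (543,222), which is top px (185.5,202). That puts the handle at about (455,112) mm and the nest yaw at about -4.5°. I'll grip across the nest x axis so the slide can run freely when released.

>>> {"api": "carry_out", "payload": {
  "series": [
    [0, 0, 0.198, -0.823, -0.752, 0, -1],
    [0, 0, 0.198, -0.823, -0.752, 0, -1],
    [0, 0, 0.198, -0.823, -0.752, 0, -1],
    [0, 0, 0.198, -0.823, -0.752, 0, -1],
    [0, 0, 0.198, -0.823, -0.752, 0, -1],
    [0, 0, 0.198, -0.823, -0.752, 0, -1],
    [0, 0, 0.198, -0.823, -0.752, 0, -1]
  ],
  "force": 60
}}

```text
clock: 1.42
eef_pos: [361.3, 321.3, 231.5]
tcp_rot: [3.141, -0.0, 2.114]
contact_force: [1.2, -1.4, -0.6]
opening: 1.0
grasp_force: 0.0
```

>>> {"api": "carry_out", "payload": {
  "series": [
    [0, 0, 0.198, -0.908, -0.112, 0.164, -1],
    [0, 0, 0.198, -0.908, -0.112, 0.164, -1],
    [0, 0, 0.198, -0.908, -0.112, 0.164, -1],
    [0, 0, 0.198, -0.908, -0.112, 0.164, -1],
    [0, 0, 0.198, -0.908, -0.112, 0.164, -1],
    [0, 0, 0.198, -0.908, -0.112, 0.164, -1],
    [0, 0, 0.198, -0.908, -0.112, 0.164, -1]
  ]
}}

```text
clock: 2.3
eef_pos: [454.6, 113.3, 190.5]
tcp_rot: [3.141, -0.0, 1.495]
contact_force: [-0.3, -0.6, -0.4]
opening: 1.002
grasp_force: 0.0
```

```bash
python3 - <<'E'
from h import *
s=r.sense();print(s['clock'],s['eef_pos'],s['tcp_rot'],s['qpos'])
k=r.get_calibration('wrist');im=r.grab_frame('wrist')[:,:,::-1].copy()
cv2.imwrite('pics/w1raw.png',im)
import pickle;pickle.dump(k,open('kw1.pkl','wb'))
yaw=np.deg2rad(-4.5);R=np.array([[np.cos(yaw),-np.sin(yaw)],[np.sin(yaw),np.cos(yaw)]])
c=np.array([462.3,209.])
def box(x0,x1,y0,y1,z,col):
    q=np.array([[x0,y0],[x1,y0],[x1,y1],[x0,y1]])@R.T+c
    cv2.polylines(im,[proj('wrist',np.c_[q,np.full(4,z)],k).round().astype(int)],True,col,1)
box(-55,55,-130,130,10,(0,0,255));box(-12,12,-102,-88,100,(0,255,255));box(-23,23,-112,-78,55,(255,0,255))
cv2.imwrite('pics/w1.png',cv2.resize(im,(800,600)))
E
```

```text
2.3 [454.56354995 113.32367116 190.45247056] [ 3.14142270e+00 -2.99880060e-04  1.49502046e+00] [2.40950147e-01 1.56938194e-01 1.99949429e+00 2.78476641e-04
 9.84905289e-01 3.16572084e-01]
```

View pics/w1.png

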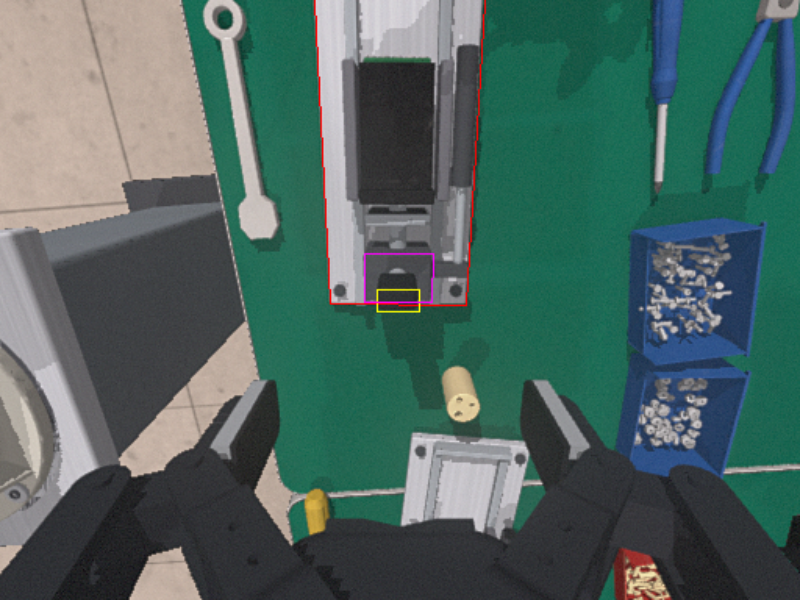

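The overlay fits the plate and the handle. The handle shows at (378–420, 275–312) in the wrist picture, and nothing stands in the way of the descent.

>>> {"api": "carry_out", "payload": {
  "series": [
    [0, 0, 0, 0.004, 0, 0.2, -1],
    [0, 0, 0, 0.004, 0, 0.34, -1],
    [0, 0, 0, 0.004, 0, 0.44, -0.6],
    [0, 0, 0, 0.004, 0, 0.49, -0.3],
    [0, 0, 0, 0.004, 0, 0.49, -0.1],
    [0, 0, 0, 0.004, 0, 0.49, -0.1]
  ]
}}

```text
clock: 3.1
eef_pos: [455.5, 113.3, 68.7]
tcp_rot: [3.14, -0.0, 1.493]
contact_force: [-0.1, 0.4, 0.6]
opening: 0.55
grasp_force: 0.0
```

```bash
python3 - <<'E'
from h import *
s=r.sense();print(s['clock'],s['eef_pos'],s['contact_force'],s['opening'])
im=r.grab_frame('wrist')[:,:,::-1];cv2.imwrite('pics/w2.png',cv2.resize(im,(800,600)))
E
```

```text
3.1 [455.52105886 113.31021168  68.68006299] [-0.06136485  0.39758466  0.6113581 ] 0.5504208273243061
```

View pics/w2.png

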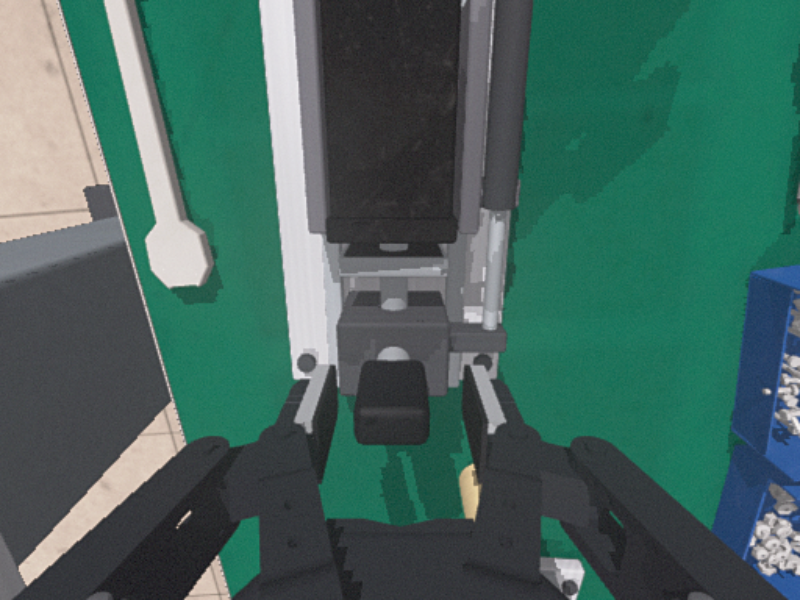

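The handle (357–428, 362–443) stands between the pads, about 2.5 mm toward the robot from their middle. I'll correct for that and close.

>>> {"api": "carry_out", "payload": {
  "series": [
    [0, 0, 0, 0, -0.01, 0, -0.1],
    [0, 0, 0, 0, -0.01, 0, 0.3],
    [0, 0, 0, 0, -0.01, 0, 1],
    [0, 0, 0, 0, -0.01, 0, 1],
    [0, 0, 0, 0, -0.01, 0, 1],
    [0, 0, 0, 0, -0.01, 0, 1]
  ],
  "force": 60
}}

```text
clock: 3.9
eef_pos: [452.9, 113.1, 68.4]
tcp_rot: [3.141, -0.0, 1.493]
contact_force: [-0.2, -1.8, 5.9]
opening: 0.269
grasp_force: 58.7
```

>>> {"api": "carry_out", "payload": {
  "series": [
    [0, 0, 0, 0.02, 0, 0, 1],
    [0, 0, 0, 0.05, 0, 0, 1],
    [0, 0, 0, 0.08, 0, 0, 1],
    [0, 0, 0, 0.11, 0, 0, 1],
    [0, 0, 0, 0.14, 0, 0, 1],
    [0, 0, 0, 0.17, 0, 0, 1],
    [0, 0, 0, 0.195, 0, 0, 1],
    [0, 0, 0, 0.21, 0, 0, 1]
  ]
}}

```text
clock: 4.9
eef_pos: [456.9, 164.4, 68.4]
tcp_rot: [3.141, 0.002, 1.494]
contact_force: [1.8, -11.5, 7.8]
opening: 0.269
grasp_force: 59.0
```

>>> {"api": "carry_out", "payload": {
  "series": [
    [0, 0, 0, 0.01, 0, 0, 1],
    [0, 0, 0, 0.02, 0, 0, 1],
    [0, 0, 0, 0.03, 0, 0, 1],
    [0, 0, 0, 0.036, 0, 0, 1],
    [0, 0, 0, 0.036, 0, 0, 1]
  ]
}}

```text
clock: 5.52
eef_pos: [457.6, 173.1, 68.4]
tcp_rot: [3.141, 0.002, 1.494]
contact_force: [0.9, -11.7, 8.7]
opening: 0.268
grasp_force: 59.1
```

>>> {"api": "carry_out", "payload": {
  "series": [
    [0, 0, 0, 0.006, 0, 0, 1],
    [0, 0, 0, 0.012, 0, 0, 1],
    [0, 0, 0, 0.012, 0, 0, 1]
  ]
}}

```text
clock: 5.9
eef_pos: [457.5, 173.4, 68.3]
tcp_rot: [3.142, 0.006, 1.495]
contact_force: [4.5, -31.8, 13.7]
opening: 0.269
grasp_force: 59.7
```

```bash
python3 - <<'E'
from h import *
im=r.grab_frame('wrist')[:,:,::-1];cv2.imwrite('pics/w3.png',cv2.resize(im,(800,600)))
E
```

```text
(no output)
```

View pics/w3.png

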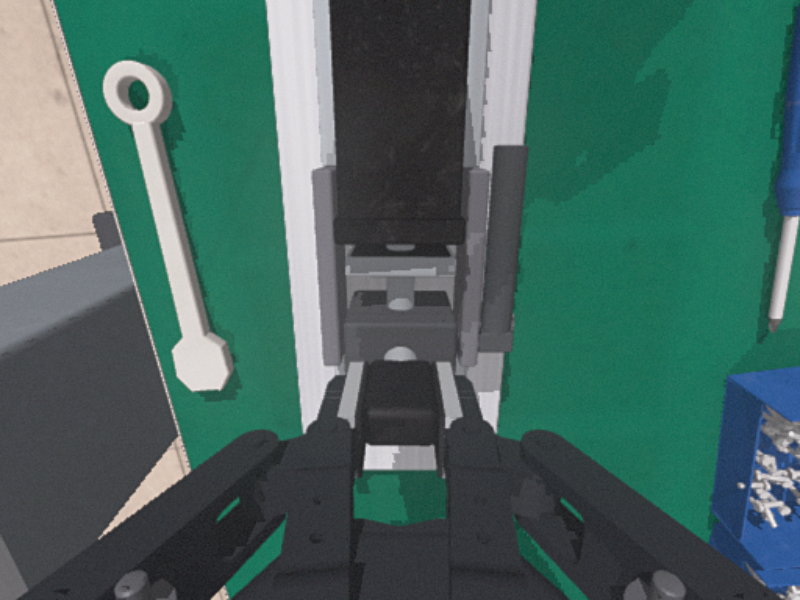

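The slide is on its end stop: the force jumped to 32 N without any further travel, and the controller is out past the cheeks. Now I'll let go there.

>>> {"api": "carry_out", "payload": {
  "series": [
    [0, 0, 0, 0, 0, 0, -1],
    [0, 0, 0, 0, 0, 0, -1],
    [0, 0, 0, 0, 0, 0, -1],
    [0, 0, 0, 0, 0, 0, -1],
    [0, 0, 0, 0, 0, 0, -1],
    [0, 0, 0, 0, 0, 0, -1]
  ]
}}

```text
clock: 6.7
eef_pos: [457.3, 177.5, 67.7]
tcp_rot: [-3.142, 0.0, 1.493]
contact_force: [0.2, -0.7, 0.5]
opening: 1.001
grasp_force: 0.0
```

>>> {"api": "carry_out", "payload": {
  "series": [
    [0, 0, 0, 0, 0, -0.1, -1],
    [0, 0, 0, 0, 0, -0.3, -1],
    [0, 0, 0, 0, 0, -0.5, -1],
    [0, 0, 0, 0, 0, -0.6, -1],
    [0, 0, 0, 0, 0, -0.6, -1],
    [0, 0, 0, 0, 0, -0.6, -1]
  ]
}}

```text
clock: 7.45
eef_pos: [456.8, 177.2, 216.9]
tcp_rot: [-3.141, 0.001, 1.493]
contact_force: [1.6, -0.1, -0.2]
opening: 1.002
grasp_force: 0.0
```

```bash
python3 - <<'E'
from h import *
a=r.grab_frame('wrist')[:,:,::-1];b=r.grab_frame('scene')[:,:,::-1]
o=np.vstack([cv2.resize(a,(560,300)),cv2.resize(b[120:280,100:370],(560,300))])
cv2.imwrite('pics/end.png',o);print(r.sense()['contact_force'])
E
```

```text
[ 1.11455151  0.22471089 -0.93567109]
```

View pics/end.png

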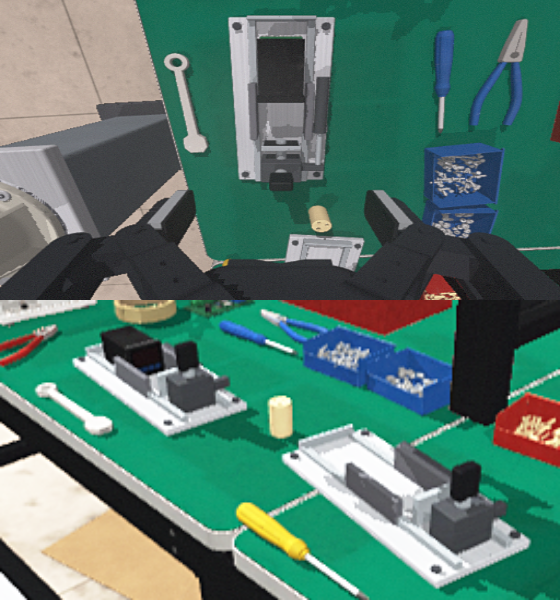

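The controller lies on the outfeed, at about (281,70) in the upper half. The slide is back home, with its handle at (281,181). The twin's slide hasn't moved, and the gripper is clear of everything.

```bash
python3 -c "
from rig import r
print(r.sign_off())"
```

```text
the job is handed in; nothing more can be done
None
```

The controller is out on the outfeed, the slide went to its end stop and sprang back home when released, the empty nest's slide was left alone, and the job is handed in at about 7.6 s on the robot's clock (no verdict was returned).

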